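Drive home the wedge of a baking frame

TASK

Get the wooden baking frame ready for the next loaf: holding the metal meat mallet by its handle, tap the wedge in from its thick end until it goes no further and sits tight, so that the loose end board is pressed shut against its two shoulders. Touch the wedge and the end board with the mallet only, leave the other things where they stand, and at the end lay the mallet down gently on the worktop, clear of frame and wedge.

Things in the scene. Friction and masses are not known exactly. Their poses are not given: they have to be found in the camera images.
- frame: Light wooden baking frame, fixed on its rubber feet; 227 long (x), 150 wide (y), 60 high, 46 near the wedge. Origin on the worktop, mid-width, at the outer face of the low cross rail near the robot; x runs to the far end, y in the wedge's driving direction. The wedge lies on the worktop between this rail and the end board, through notches 31 high in both side walls (outer faces y = -75, +75).
- end_board: The frame's loose end board: upright wooden board standing across the frame just beyond the wedge, 115 wide (y), 16 thick (x), 60 high, 0.12 kg, axes as the frame's; origin on the worktop, mid-width, at the face that the wedge presses. It slides along the frame's x, from origin at frame x = 42 (4 mm short of the shoulders on the side walls) to 46 mm (shut, hard stop).
- wedge: Dark wooden wedge lying flat, 250 long (its y), 26 high, 36.5 wide at the thick end (y = -125), 11.5 at the thin end. Origin under mid-length; straight side at x = +12 faces the end board, the other tapers 1 in 10. Starts loose, 60 to 85 mm short of home (origin at frame y = 0); slides under 1 to 3 N, the last 40 mm close the end board, then stops hard. A last push of 10 to 15 N seats it.
- wedge_thick_end (a point): Centre of the wedge's thick end face (36.5 wide, 26 high), the face to strike, at wedge (-6, -125, 13) mm; strike it along the wedge's +y. At home it still stands 50 mm out of the side wall. A brisk tap feels 5 to 10 N even while the wedge still moves, so judge by its no longer advancing. Once seated it holds itself by friction.
- mallet: Meat mallet lying flat: cast aluminium head 46 (x) by 80 (y, striking axis, faces at y = -40 and +40, either may strike) by 48 high, and wooden handle, 20 wide (y), 22 high, from the head along -x to x = -182, its axis level, 24 above the worktop. Origin under the middle of the head. 0.3 to 0.42 kg, centre of mass about 10 mm from the head's middle towards the handle.
- mallet_grip (a point): Point on the handle's axis 55 mm from the head's middle (24 mm above the worktop): a good place to hold it from above, fingers closing across the handle (along mallet y); held here with 50 N or more, it stands a push of about 15 N on the striking face.
- mallet_head (a point): Middle of the mallet's head, 24 mm above the worktop when it lies flat.
- salt_shaker: Bystander: salt shaker, 44 wide, 90 high; origin under its middle.
- jam_jar: Bystander: small jar with a lid, 69 wide, 86 high; origin under its middle.
- mug: Bystander: patterned mug, 88 wide, 107 high; origin near the middle of its underside.
- jug: Bystander: small earthenware jug, 67 wide, 85 high; origin near the middle of its underside.
- spoon: Bystander: metal spoon lying flat, 193 long; origin under its middle.

How it is judged:
On the way:
1. the mallet, held in the fingers, drives the wedge so that the end board begins to close (contact force between mallet and wedge above 1 N and contact force between the fingers and mallet above 1 N and x of end_board in the frame of frame above 0.044 m).
At the end, for the whole second after the job is handed in: The end board is shut on its shoulders (within 0.6 mm); the wedge is in the frame, at most 12 mm short of home, jammed tight (presses the end board with over 5 N by itself); the mallet lies level and still on the worktop, touching neither wedge nor frame (x of end_board in the frame of frame above 0.0454 m and y of wedge in the frame of frame above -0.012 m and contact force between wedge and end_board above 5 N and height (world z) of wedge below 0.004 m and linear speed of wedge below 0.01 m/s and height (world z) of mallet_head below 0.045 m and angle between mallet's own x axis and vertical between 1.42 and 1.72 rad and linear speed of mallet below 0.02 m/s and contact force between mallet and wedge below 0.2 N and contact force between mallet and frame below 0.2 N).
It fails at once if the fingers or the arm push the wedge or the end board (contact force between any of the fingers, the arm and wedge above 1.5 N or contact force between any of the fingers, the arm and end_board above 1.5 N).
It fails at once if the mallet is let fall (contact force between the fingers and mallet below 0.1 N and linear speed of mallet above 0.7 m/s).
It fails at once if a bystander is moved by more than 3 cm (distance of any of salt_shaker, jam_jar, mug, jug, spoon from where it was at the start of the episode above 0.03 m).
It also fails if it takes over 51 s, if anything falls off the work surface, if the arm or the gripper's body presses on something with over 40 N, if the wrist force passes 120 N, or if a joint passes its speed limit or range.

ROBOT

A 7-joint arm with a two-finger parallel gripper is mounted at the origin on a cart in front of the work surface, level with it; the furniture and walls round the work are solid. World frame = base frame: x ahead of the robot, y to its left, z up, the work surface at z = 0. Lengths are in m, angles in rad, forces in N, time in s.
With the tool pointing down it reaches from about 0.35 to 0.9 m from the base axis. Payload 7.2 kg.
Tool frame: the origin (TCP) lies midway between the tips of the shut fingers; the grasp point (between the pads) lies 19 mm behind it; z points along the fingers, y is the line along which they close (so a half turn about z gives the same grasp; the last joint's range is limited). The gripper opens to 88 mm and grips with 3 to 60 N. Pads are 20 mm wide; open, the fingers measure 115 mm over their backs; the gripper's body (75 mm by 178 mm) begins 61 mm behind the grasp point.
Start: joints at [-1.365, 0.411, -0.013, 1.596, 0.006, 1.134, -0.082], TCP at [0.169, 0.602, 0.223] pointing down, gripper open.
Joint ranges: [-2.95, 2.95], [-0.29, 1.99], [-1.47, 1.44], [0.14, 2.54], [-1.03, 4.17], [0.13, 1.85], [-2.86, 2.86]. Speed limits (rad/s): [2.39, 2.39, 3.01, 3.01, 3.14, 3.14, 3.14].

INTERFACE

Orientations are given as a unit quaternion [x, y, z, w].
In Python, from plant import manip, imaging, ticket gives the robot as it stands (manip), with the cameras (imaging) and the job (ticket).
- The arm moves only by the shell command python3 shift.py FILE [FORCE], which reads ROWS from the file FILE. ROWS is a JSON list that holds a single list of rows (three levels of brackets), with 1 to 10 rows, each of 5 numbers: the finger opening in m, then dx, dy, dz in shares of the most that a row can go, 1 being 62.5 mm, then a turn about the tool's z in normalised numbers (1 is 2 rad); each row shifts and turns the commanded pose from where the row before left it, along the tool's axes as they then stand; what a row does not reach is not made up. A row lasts 1/8 s, in which the tool goes at most 0.0625 m and 0.188 rad, less where a joint would pass 70% of its speed; a pose out of reach is approached as far as the arm can. The fingers move at their own pace and stop on an object; FORCE is the grip in N (left out, the last holds). Time passes only in rows, so rows that do not move let the fingers close. It prints the time, the measured TCP pose, the force, the opening and the grip force at its end. A shift or turn number past 1, either way, is cut back to 1. Input that does not fit is refused with a message, and nothing moves.
- manip.get_obs(): the state, without advancing time (a new reading comes with each control period).
- imaging.get_image(name): name is "scene" or "top" or "wrist"; returns the picture (384x512x3 uint8, red, green, blue); there is no depth.
- imaging.get_calibration(name): a dict with "vertical_fov" (degrees; the focal length in pixels is half the picture's height over the tangent of half this angle, whatever the lens; pixels are square), "cx", "cy" (the principal point, pixels), "R" (3x3) and "t" (3): a world point X has camera coordinates R X + t. Camera axes: x right, y down, z forward; pixel columns grow to the right and rows downward; lengths in m; the calibration is good to about 2 mm. A picture is of the moment at which its call begins: read the wrist's pose just before it. get_calibration takes no time and is no camera call; for the wrist camera it gives the pose at the moment of the call.
- ticket.job_done(): hands the job in; it is judged then, once.
The state is a dict: "clock": time; "joint_positions": joint angles; "qvel": joint speeds; "joint_efforts": joint torques, N m; "ee_pos": TCP position; "eef_rot": TCP orientation; "wrist_force": force on the tool from outside, world axes, zero at the start; "ft_torque": the same for the moment, N m; "grip_width": finger opening in m; "grip_force": force on a finger pad.
Only numpy, scipy, OpenCV 4.12 (cv2) and the standard library are available. Lean on these libraries where they do the work, as an engineer would, in place of code of your own. Each camera call takes 0.05 s, during which the arm holds its last target. There are 200 camera calls.

## Working session

There is one attempt and no reset: what is moved stays moved. The work goes in short steps, Python scripts to look and compute and a shell command to move; the robot and the scene stay as the last step left them, time stands still between calls to the robot, and variables do not carry over. Pictures are saved under pics/ and viewed, at most 10 in all, crops included, and the job is handed in when it is done.

```bash
ls; mkdir -p pics; python3 - <<'E'
from plant import manip, imaging, ticket
import cv2
o=manip.get_obs();print(o['clock'],o['ee_pos'],o['eef_rot'])
for n in("scene","top"):
    im=imaging.get_image(n);cv2.imwrite(f"pics/{n}0.png",im[:,:,::-1]);c=imaging.get_calibration(n);print(n,c)
a=cv2.imread("pics/top0.png");cv2.imwrite("pics/top0b.png",cv2.resize(a,(800,600),interpolation=cv2.INTER_CUBIC))
E
```

```text
pics
plant.py
shift.py
0.0 [0.16887742 0.60121201 0.22182409] [ 1.36463705e-01  9.90644745e-01 -8.01301858e-04 -6.88442420e-05]
scene {'vertical_fov': 54.497440783556684, 'cx': 257.84082282904535, 'cy': 193.23091525916266, 'R': array([[ 0.70922348, -0.70471883,  0.01932428],
       [-0.522032  , -0.54339622, -0.65742159],
       [ 0.47379811,  0.45617093, -0.75327514]]), 't': array([-0.34170746,  0.32613864,  0.84728976])}
top {'vertical_fov': 49.92835314738552, 'cx': 254.43491031321622, 'cy': 192.10551119083925, 'R': array([[ 0.01116511, -0.99993415,  0.00265098],
       [-0.99450377, -0.0113804 , -0.10408048],
       [ 0.1041038 , -0.00147434, -0.99456534]]), 't': array([0.00507967, 0.49929097, 1.29979432])}
```

View pics/top0b.png

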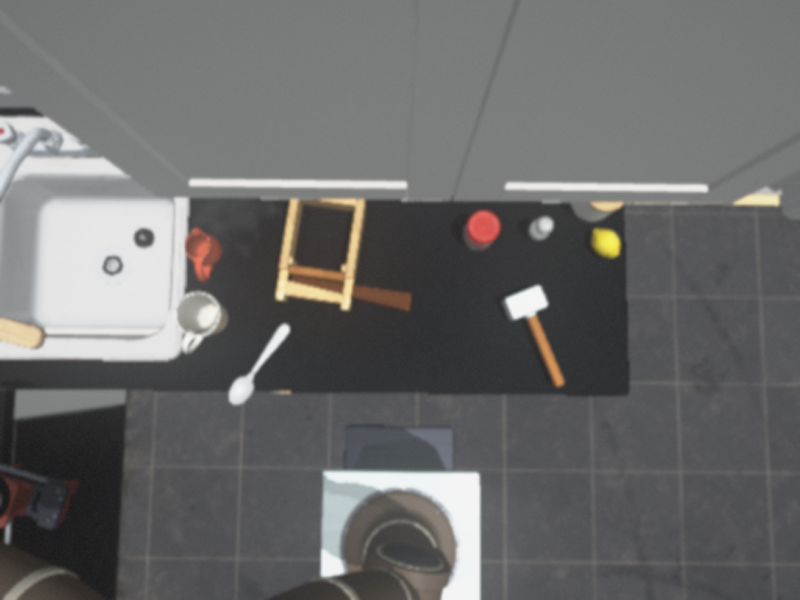

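View pics/scene0.png

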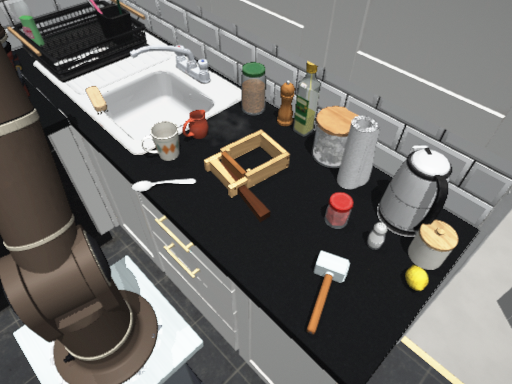

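The top view shows the frame at about (320,250), the wedge's thick end at (410,300), the mallet's head at (525,302) and its handle end at (560,385), in 800x600 pixels. The scene view agrees. The wedge is driven roughly along +y in world axes.

```bash
cat > h.py <<'E'
import numpy as np, cv2
from plant import manip, imaging, ticket
def ray(c,uv,z):
    f=192/np.tan(np.radians(c['vertical_fov'])/2)
    uv=np.atleast_2d(uv).astype(float); z=np.broadcast_to(z,len(uv))
    d=np.c_[(uv[:,0]-c['cx'])/f,(uv[:,1]-c['cy'])/f,np.ones(len(uv))]@c['R']
    o=-c['R'].T@c['t']
    return o+d*((z-o[2])/d[:,2])[:,None]
def blob(m,roi):
    x0,y0,x1,y1=roi; k=np.zeros_like(m); k[y0:y1,x0:x1]=m[y0:y1,x0:x1]
    cs,_=cv2.findContours(k,cv2.RETR_EXTERNAL,cv2.CHAIN_APPROX_NONE)
    return max(cs,key=cv2.contourArea)
E
python3 - <<'E'
from h import *
np.set_printoptions(precision=4,suppress=True)
im=cv2.imread('pics/top0.png');hsv=cv2.cvtColor(im,cv2.COLOR_BGR2HSV);c=imaging.get_calibration('top')
for p in [(250,190),(235,186),(205,173),(340,192),(350,225),(200,188),(189,150)]: print(p,hsv[p[1],p[0]])
H,S,V=cv2.split(hsv)
def rep(n,ct,z):
    P=ray(c,ct.reshape(-1,2),z)[:,:2]*1000
    r=cv2.minAreaRect(P.astype(np.float32)); print(n,cv2.contourArea(ct),r[0],r[1],r[2]); print(cv2.boxPoints(r))
rep('head',blob(((V>120)&(S<60)).astype(np.uint8),(315,175,360,210)),.048)
rep('handle',blob(((S>100)&(V>60)&(H<20)).astype(np.uint8),(325,190,375,252)),.03)
w=blob(((S>100)&(V>45)&(H<20)).astype(np.uint8),(228,175,275,205)); rep('wedge',w,.026)
rep('frame',blob(((S>50)&(V>130)&(H<30)).astype(np.uint8),(165,120,240,202)),.05)
cv2.imwrite('pics/crop1.png',cv2.resize(im[115:260,165:375],None,fx=3.8,fy=3.8,interpolation=cv2.INTER_NEAREST))
E
```

```text
(250, 190) [ 11 129 121]
(235, 186) [ 11 129 117]
(205, 173) [ 14 139 176]
(340, 192) [ 90   1 245]
(350, 225) [ 14 142 208]
(200, 188) [ 22  80 242]
(189, 150) [ 17  88 116]
head 395.0 (494.4892272949219, -249.8972930908203) (56.59208679199219, 83.32052612304688) 23.00265884399414
[[ 452.1633 -222.6069]
 [ 484.7228 -299.3024]
 [ 536.8151 -277.1877]
 [ 504.2556 -200.4922]]
handle 313.0 (397.678955078125, -291.6573486328125) (149.59315490722656, 25.628755569458008) 22.690275192260742
[[ 323.7282 -308.6875]
 [ 333.6145 -332.3327]
 [ 471.6297 -274.6272]
 [ 461.7434 -250.982 ]]
wedge 306.0 (504.4801330566406, 41.64583969116211) (114.51046752929688, 36.12022399902344) 82.06807708740234
[[478.6918 -12.5694]
 [514.4664 -17.5538]
 [530.2684  95.8611]
 [494.4938 100.8455]]
frame 1593.0 (599.4571533203125, 171.15505981445312) (157.15208435058594, 231.96742248535156) 83.13636016845703
[[474.9143 107.003 ]
 [705.2192  79.2813]
 [724.     235.3071]
 [493.6951 263.0288]]
```

View pics/crop1.png

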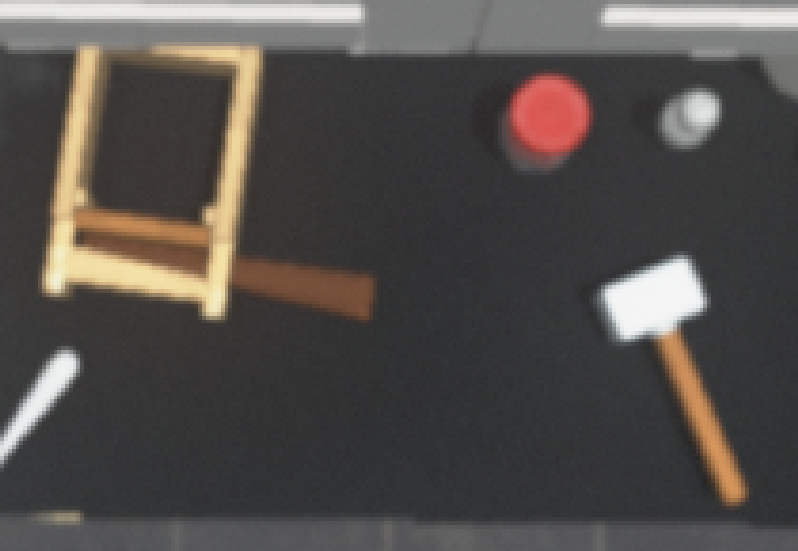

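Careful with the scale: shifts go in shares of 62.5 mm and turns go in shares of 2 rad. That gives: -0.044 m is -0.704, -0.027 m is -0.432.

```bash
echo '[[[0.08, -0.704, -0.432, 0, 0], [0.08, -0.704, -0.432, 0, 0], [0.08, -0.704, -0.432, 0, 0], [0.08, -0.704, -0.432, 0, 0], [0.08, -0.704, -0.432, 0, 0], [0.08, -0.704, -0.432, 0, 0], [0.08, -0.704, -0.432, 0, 0], [0.08, -0.704, -0.432, 0, 0]]]' > next.json && python3 shift.py next.json; echo '[[[0.08, -0.2368, -0.88, 0, 0], [0.08, -0.2368, -0.88, 0, 0], [0.08, -0.2368, -0.88, 0, 0], [0.08, -0.2368, -0.88, 0, 0], [0.08, -0.2368, -0.88, 0, 0], [0.08, -0.2368, -0.88, 0, 0], [0.08, -0.2368, -0.88, 0, 0], [0.08, -0.2368, -0.88, 0, 0]]]' > next.json && python3 shift.py next.json
```

```text
clock: 1.1
ee_pos: [0.4503, 0.2971, 0.2225]
eef_rot: [0.136, 0.991, -0.0, -0.0]
wrist_force: [0.3, -0.1, -0.0]
grip_width: 0.0799
grip_force: 0.0
clock: 2.1
ee_pos: [0.4441, -0.1587, 0.2227]
eef_rot: [0.136, 0.991, 0.0, 0.0]
wrist_force: [0.8, -0.4, 0.1]
grip_width: 0.0801
grip_force: 0.0
```

Scaled: -0.0545 m is -0.872, -0.015 m is -0.24, -0.1675 rad / 2 = -0.0838.

```bash
echo '[[[0.08, -0.24, -0.872, 0, 0], [0.08, -0.24, -0.872, 0, 0], [0.08, 0, 0, 0.16, -0.0838], [0.08, 0, 0, 0.16, -0.0838], [0.08, 0, 0, 0.16, -0.0838], [0.08, 0, 0, 0.16, -0.0838], [0.08, 0, 0, 0, 0]]]' > next.json && python3 shift.py next.json; python3 - <<'E'
from h import *
np.set_printoptions(precision=4,suppress=True)
c=imaging.get_calibration('wrist');im=imaging.get_image('wrist')[:,:,::-1];cv2.imwrite('pics/w1.png',im);print(c)
hsv=cv2.cvtColor(im,cv2.COLOR_BGR2HSV);H,S,V=cv2.split(hsv)
for n,m,z in(('head',(V>120)&(S<60),.048),('handle',(S>100)&(V>60)&(H<20),.03)):
    ct=blob(m.astype(np.uint8),(0,0,512,384));P=ray(c,ct.reshape(-1,2),z)[:,:2]*1000
    r=cv2.minAreaRect(P.astype(np.float32));print(n,cv2.boundingRect(ct),r);print(cv2.boxPoints(r))
E
```

```text
clock: 2.98
ee_pos: [0.4433, -0.2698, 0.1819]
eef_rot: [-0.196, 0.981, 0.001, -0.001]
wrist_force: [-0.1, -0.2, 0.3]
grip_width: 0.08
grip_force: 0.0
{'vertical_fov': 58.353206421796195, 'cx': 253.59889993621277, 'cy': 187.64494697731757, 'R': array([[-0.385 ,  0.9229,  0.0018],
       [ 0.8822,  0.3675,  0.2943],
       [ 0.271 ,  0.1149, -0.9557]]), 't': array([ 0.4197, -0.3154,  0.2617])}
head (75, 321, 360, 63) ((619.4491577148438, -194.46380615234375), (79.9744644165039, 373.2049865722656), 22.56397247314453)
[[ 510.9208  -37.4891]
 [ 654.125  -382.1259]
 [ 727.9775 -351.4385]
 [ 584.7733   -6.8017]]
handle (237, 27, 25, 174) ((400.20556640625, -292.07244873046875), (152.05580139160156, 21.17624855041504), 22.442405700683594)
[[ 325.8937 -311.3102]
 [ 333.9778 -330.8827]
 [ 474.5175 -272.8347]
 [ 466.4333 -253.2622]]
```

View pics/w1.png

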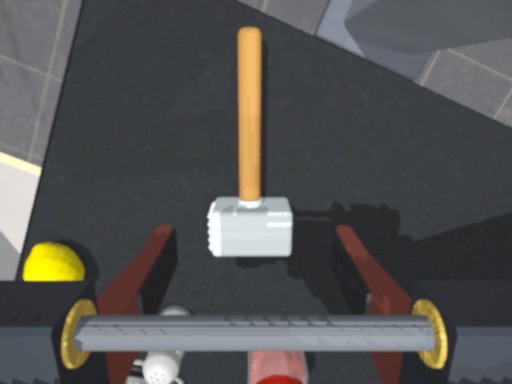

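The wrist view shows the handle at columns 238-262, rows 27-200, and the head at (208-292, 197-257), aligned with the tool. The handle measures 21 mm wide, as it should, so the tool needs about a 4 mm shift. Then I descend and grip.

Scaled: 0.05 m is 0.8, -0.004 m is -0.064.

```bash
echo '[[[0.08, 0.024, -0.064, 0.64, 0], [0.08, 0, 0, 0.8, 0], [0.08, 0, 0, 0.8, 0], [0.08, 0, 0, 0.4, 0], [0.08, 0, 0, 0.16, 0], [0.08, 0, 0, 0, 0]]]' > next.json && python3 shift.py next.json 60; echo '[[[0, 0, 0, 0, 0], [0, 0, 0, 0, 0], [0, 0, 0, 0, 0], [0, 0, 0, 0, 0], [0, 0, 0, 0, 0], [0, 0, 0, 0, 0]]]' > next.json && python3 shift.py next.json 60
```

```text
clock: 3.78
ee_pos: [0.4442, -0.2745, 0.0078]
eef_rot: [-0.196, 0.981, -0.0, -0.0]
wrist_force: [0.3, 0.1, -0.7]
grip_width: 0.08
grip_force: 0.0
clock: 4.53
ee_pos: [0.4441, -0.2743, 0.0076]
eef_rot: [-0.197, 0.98, 0.0, -0.0]
wrist_force: [0.7, -0.6, 0.2]
grip_width: 0.0239
grip_force: 0.0
```

Scaled: -0.02 m is -0.32, 0.175 rad / 2 = 0.0875.

```bash
echo '[[[0, 0, 0, 0, 0], [0, 0, 0, 0, 0], [0, 0, 0, 0, 0], [0, 0, 0, 0, 0]]]' > next.json && python3 shift.py next.json; echo '[[[0, 0, 0, -0.32, 0], [0, 0, 0, -0.32, 0], [0, 0, 0, 0, 0.0875], [0, 0, 0, 0, 0.0875], [0, 0, 0, 0, 0.0825], [0, 0, 0, 0, 0]]]' > next.json && python3 shift.py next.json
```

```text
clock: 5.03
ee_pos: [0.444, -0.2742, 0.0076]
eef_rot: [-0.197, 0.98, 0.0, -0.0]
wrist_force: [-0.9, 0.7, 1.2]
grip_width: 0.0195
grip_force: 60.0
clock: 5.78
ee_pos: [0.4437, -0.274, 0.0472]
eef_rot: [0.059, 0.998, -0.0, -0.001]
wrist_force: [0.6, -0.6, -3.6]
grip_width: 0.0196
grip_force: 60.0
```

Scaled: 0.04 m is 0.64, 0.03 m is 0.48.

```bash
echo '[[[0, 0.112, 0.64, 0, 0], [0, 0.112, 0.64, 0, 0], [0, 0.112, 0.64, 0, 0], [0, 0.096, 0.64, 0, 0], [0, 0.096, 0.48, 0, 0], [0, 0, 0, 0.32, 0], [0, 0, 0, 0.256, 0], [0, 0, 0, 0, 0]]]' > next.json && python3 shift.py next.json; python3 - <<'E'
from h import *
for n in('wrist','top','scene'): 
    cv2.imwrite(f'pics/{n}2.png',imaging.get_image(n)[:,:,::-1])
im=cv2.imread('pics/top2.png');s=cv2.imread('pics/scene2.png')
a=cv2.resize(im[115:260,160:345],(800,600)[:1]+(627,))[:600]
w=cv2.imread('pics/wrist2.png')
cv2.imwrite('pics/v2.png',np.hstack([cv2.resize(im[130:230,180:300],(400,333)),cv2.resize(s[130:260,180:300],(400,433))[:333]]))
E
```

```text
clock: 6.78
ee_pos: [0.4328, -0.0823, 0.0106]
eef_rot: [0.059, 0.998, -0.0, -0.001]
wrist_force: [-0.7, 0.5, -3.3]
grip_width: 0.0196
grip_force: 60.0
```

View pics/v2.png

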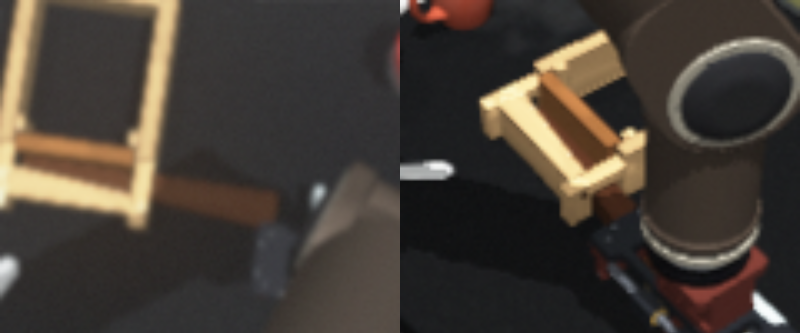

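View pics/wrist2.png

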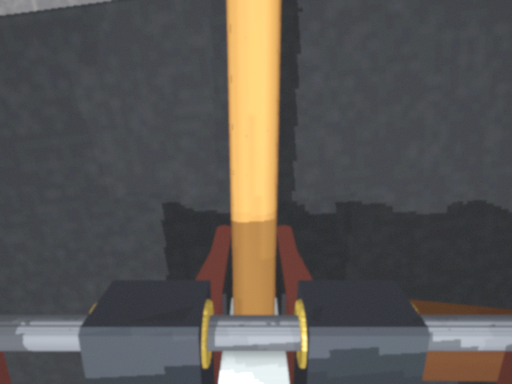

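The top view shows the mallet head at the right, facing the wedge's thick end with a gap of about 3 cm. The wrist view shows the handle level between the fingers. I drive along tool +y.

Scaled: 0.01 m is 0.16.

```bash
echo '[[[0, 0, 0.16, 0, 0], [0, 0, 0.16, 0, 0], [0, 0, 0.16, 0, 0], [0, 0, 0.16, 0, 0], [0, 0, 0.16, 0, 0], [0, 0, 0.16, 0, 0]]]' > next.json && python3 shift.py next.json;echo '[[[0, 0, 0.16, 0, 0], [0, 0, 0.128, 0, 0]]]' > next.json && python3 shift.py next.json
```

```text
clock: 7.68
ee_pos: [0.4412, -0.0217, 0.0117]
eef_rot: [0.059, 0.998, -0.0, 0.0]
wrist_force: [0.0, -2.2, -3.6]
grip_width: 0.0195
grip_force: 60.0
clock: 7.92
ee_pos: [0.4435, -0.0042, 0.0117]
eef_rot: [0.06, 0.998, -0.0, 0.0]
wrist_force: [1.8, -6.8, -2.4]
grip_width: 0.0199
grip_force: 60.1
```

Scaled: 0.004 m is 0.064.

```bash
for i in 1; do echo '[[[0, 0, 0.064, 0, 0], [0, 0, 0.064, 0, 0], [0, 0, 0.064, 0, 0]]]' > next.json && python3 shift.py next.json; done; python3 - <<'E'
from h import *
im=imaging.get_image('top')[:,:,::-1]
cv2.imwrite('pics/v3.png',cv2.resize(im[130:230,180:300],(720,600)))
E
```

```text
clock: 8.3
ee_pos: [0.4462, 0.0055, 0.0119]
eef_rot: [0.061, 0.998, -0.001, 0.002]
wrist_force: [4.2, -11.1, -4.4]
grip_width: 0.0197
grip_force: 60.3
```

View pics/v3.png

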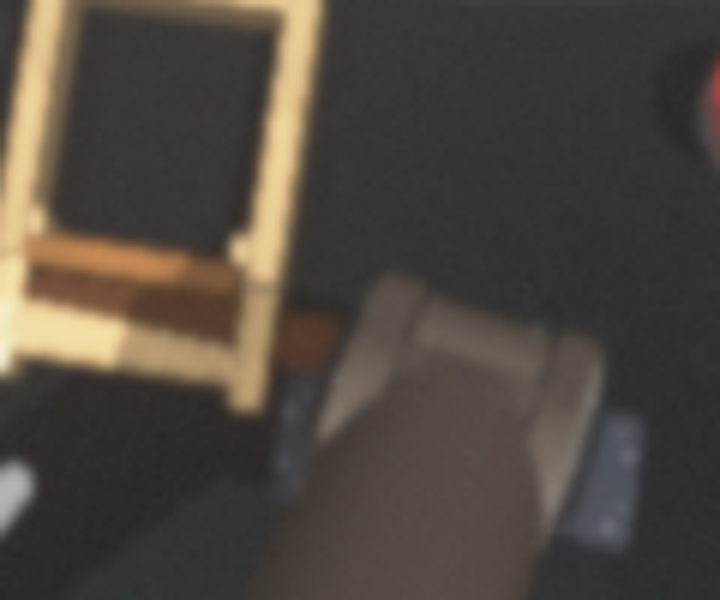

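The top view shows the gripper body passing above the frame's near corner, about 45 mm higher than it, and the wedge about 2 cm short of home. I continue gently.

Scaled: 0.003 m is 0.048.

```bash
echo '[[[0, 0, 0.048, 0, 0], [0, 0, 0.048, 0, 0]]]' > next.json && python3 shift.py next.json; echo '[[[0, 0, 0.048, 0, 0], [0, 0, 0.048, 0, 0]]]' > next.json && python3 shift.py next.json;
```

```text
clock: 8.6
ee_pos: [0.4473, 0.0102, 0.012]
eef_rot: [0.062, 0.998, -0.002, 0.002]
wrist_force: [4.5, -16.1, -2.7]
grip_width: 0.0196
grip_force: 60.5
clock: 8.85
ee_pos: [0.4483, 0.0146, 0.0121]
eef_rot: [0.063, 0.998, -0.002, 0.003]
wrist_force: [4.6, -20.4, -3.6]
grip_width: 0.0199
grip_force: 60.7
```

```bash
python3 - <<'E'
from h import *
im=imaging.get_image('top')[:,:,::-1];w=imaging.get_image('wrist')[:,:,::-1]
s=imaging.get_image('scene')[:,:,::-1]
cv2.imwrite('pics/v4.png',np.hstack([cv2.resize(w,(400,300)),np.ascontiguousarray(cv2.resize(im[160:210,180:250],(400,300),interpolation=cv2.INTER_CUBIC))]))
H,S,V=cv2.split(cv2.cvtColor(w,cv2.COLOR_BGR2HSV))
m=(S>100)&(V>120)&(H<25)
for r in(20,60,100,140,180,210): x=np.where(m[r,150:350])[0]+150; print(r,x.min(),x.max())
print(manip.get_obs()['wrist_force'],manip.get_obs()['ft_torque'])
E
```

```text
20 233 286
60 232 284
100 232 283
140 232 281
180 232 279
210 232 277
[  6.35251388 -18.88090384  -3.94001107] [-4.15107565 -1.11828567 -1.17627372]
```

View pics/v4.png

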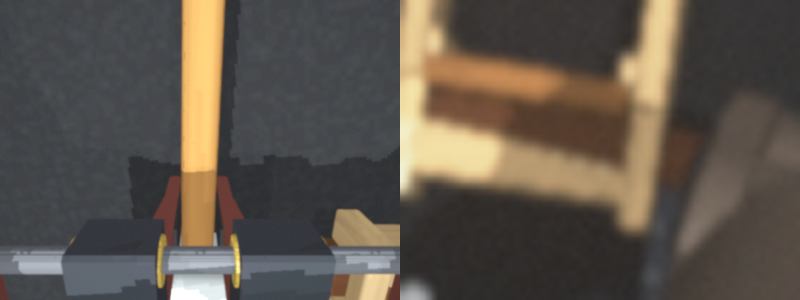

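```bash
python3 - <<'E'
from h import *
np.set_printoptions(precision=1,suppress=True)
c=imaging.get_calibration('top');im=np.ascontiguousarray(imaging.get_image('top')[:,:,::-1]);cv2.imwrite('pics/t5.png',im)
cv2.imwrite('pics/v5.png',cv2.resize(im[150:210,140:250],(800,436),interpolation=cv2.INTER_CUBIC))
f=192/np.tan(np.radians(c['vertical_fov'])/2)
o=np.array([485,185]);th=np.radians(-7);R=np.array([[np.cos(th),-np.sin(th)],[np.sin(th),np.cos(th)]])
# predicted pixels of thin end at home
for y in(125,112,100,85): 
    X=np.r_[(o+R@np.array([44-6,y]))/1000,.026];q=c['R']@X+c['t'];print(y,q[:2]/q[2]*f+[c['cx'],c['cy']])
E
```

```text
125 [163.5 179.1]
112 [167.4 179.6]
100 [171.1 180.1]
85 [175.7 180.8]
```

View pics/v5.png

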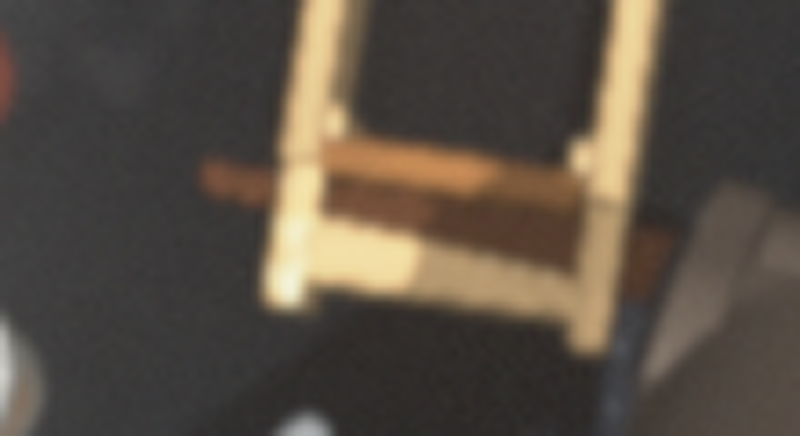

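The thin end now stands out to the left of the frame, at about (167.5,174) in full-picture pixels. I check the numbers for walls and thin end.

```bash
python3 - <<'E'
from h import *
np.set_printoptions(precision=1,suppress=True)
c=imaging.get_calibration('top');im=cv2.imread('pics/t5.png');i0=cv2.imread('pics/top0.png')
H,S,V=cv2.split(cv2.cvtColor(im,cv2.COLOR_BGR2HSV))
print('V/S thin row'); 
for r in(173,174,175,176): print(r,V[r,162:182],S[r,162:182])
r=188
print(V[r,172:186]); print(V[182,220:236])
g=cv2.cvtColor(i0,cv2.COLOR_BGR2GRAY);g5=cv2.cvtColor(im,cv2.COLOR_BGR2GRAY)
# board edge profile: rows across board/shoulder along frame x, at cols 190..215
for cc in(195,205,215): print(cc,i0[160:192,cc,2],im[160:192,cc,2])
print(manip.get_obs()['ee_pos'],manip.get_obs()['wrist_force'])
E
```

```text
V/S thin row
173 [ 58  57  56  60  61  80 105 114 113 104  98  94  92  91  92  98 137 197
 229 238] [  9   9   5  17  25  83 109 119 117 113 107 109 100 104  97  91  91  96
  92  87]
174 [ 59  58  58  58  63  81 107 118 118 114 110 109 109 111 109 114 157 215
 236 242] [  9   9   9   4  28  85 114 123 125 123 123 119 119 117 117 105  93  93
  85  81]
175 [ 58  59  60  59  60  77  98 112 118 115 113 116 116 115 118 123 172 224
 239 243] [  9  13  13  13  26  76 109 116 121 124 124 127 123 126 123 112  95  90
  83  79]
176 [ 57  61  58  58  57  66  80  95 104 102 101 110 118 116 114 124 175 227
 240 243] [  9  13   4  13  18  50  83 102 115 113 119 123 125 123 123 113 101  91
  83  79]
[ 58  57  59  92 167 227 240 243 240 227 208 202 208 212]
[138 169 182 186 174 136  96  78  77  75  72  69  62  59  60  76]
195 [ 61  60  60  60  60  59  60  60  59  66 102 151 188 197 192 169 135 108
 108 116 121 146 198 233 241 243 242 241 238 223 175 114] [ 57  58  58  59  56  57  57  61  67 102 153 188 198 191 167 134 117 118
 117 118 123 148 199 232 241 242 241 237 228 204 149  94]
205 [ 60  59  59  60  59  59  60  60  61  59  65  89 136 176 193 193 179 149
 116 107 113 118 121 130 166 218 239 242 243 243 239 219] [ 57  58  57  58  58  57  58  57  58  62  84 125 166 187 184 161 128  98
  84  83  85  86  86  93 116 152 176 184 185 185 180 156]
215 [ 57  59  61  61  60  61  58  61  59  57  58  57  66 100 144 173 185 178
 156 125 105 109 114 118 120 126 149 199 231 239 239 237] [ 59  58  57  59  59  58  60  57  58  56  55  55  73 100 119 126 125 115
 101  87  85  84  84  85  85  87 106 141 169 178 178 173]
[0.4 0.  0. ] [  5.8 -18.2  -4.8]
```

Board has closed about 3 of its 4 mm, so roughly 10 mm is left. There is a sideways load of 6 N from pushing obliquely. I back off, follow the wedge's sideways drift, and tap briskly.

Scaled: -0.015 m is -0.24, -0.003 m is -0.048.

```bash
echo '[[[0, 0, -0.24, 0, 0], [0, -0.048, -0.16, 0, 0], [0, 0, 0, 0, 0]]]' > next.json && python3 shift.py next.json; echo '[[[0, 0, 0.24, 0, 0], [0, 0, 0.24, 0, 0]]]' > next.json && python3 shift.py next.json; echo '[[[0, 0, 0, 0, 0]]]' > next.json && python3 shift.py next.json
```

```text
clock: 9.43
ee_pos: [0.4459, -0.0059, 0.0116]
eef_rot: [0.06, 0.998, 0.0, -0.0]
wrist_force: [-0.5, 0.4, -3.5]
grip_width: 0.0199
grip_force: 60.0
clock: 9.68
ee_pos: [0.4504, 0.0243, 0.0117]
eef_rot: [0.06, 0.998, -0.001, 0.001]
wrist_force: [-10.4, -26.5, 1.4]
grip_width: 0.0197
grip_force: 60.4
clock: 9.8
ee_pos: [0.4505, 0.0235, 0.0117]
eef_rot: [0.06, 0.998, -0.001, 0.001]
wrist_force: [1.9, -8.6, -5.9]
grip_width: 0.0195
grip_force: 60.1
```

Scaled: -0.02 m is -0.32.

```bash
echo '[[[0, 0, -0.32, 0, 0], [0, 0, 0, 0, 0]]]' > next.json && python3 shift.py next.json; echo '[[[0, 0, 0.192, 0, 0], [0, 0, 0.208, 0, 0]]]' > next.json && python3 shift.py next.json; echo '[[[0, 0, 0, 0, 0]]]' > next.json && python3 shift.py next.json; python3 - <<'E'
from h import *
im=np.ascontiguousarray(imaging.get_image('top')[:,:,::-1]);V=im[:,:,2]
cv2.imwrite('pics/t6.png',im)
for r in(173,174,175): print(V[r,158:176])
for cc in(195,205): print(cc,V[160:180,cc])
w=imaging.get_image('wrist')[:,:,::-1]
H,S,V=cv2.split(cv2.cvtColor(w,cv2.COLOR_BGR2HSV))
m=(S>100)&(V>120)&(H<25)
for r in(20,100,210): x=np.where(m[r,150:350])[0]+150; print(r,x.min(),x.max())
E
```

```text
clock: 10.05
ee_pos: [0.4469, 0.0049, 0.0116]
eef_rot: [0.059, 0.998, 0.0, -0.0]
wrist_force: [0.2, 1.0, -2.8]
grip_width: 0.0198
grip_force: 60.0
clock: 10.3
ee_pos: [0.4475, 0.0264, 0.0111]
eef_rot: [0.061, 0.998, -0.002, -0.002]
wrist_force: [-15.3, -36.4, 9.9]
grip_width: 0.0201
grip_force: 61.5
clock: 10.42
ee_pos: [0.448, 0.0251, 0.0112]
eef_rot: [0.062, 0.998, -0.003, -0.001]
wrist_force: [-7.2, -20.9, 4.0]
grip_width: 0.02
grip_force: 60.3
[ 61  60  59  59  58  64  81 102 110 110 112 112 104  99  95  93  93  95]
[ 60  59  60  58  59  63  82 103 112 113 117 115 114 111 111 111 110 112]
[ 62  60  59  60  59  62  73  91 100 105 108 110 112 117 114 116 118 118]
195 [ 57  59  57  59  59  57  59  58  70 107 154 189 198 189 164 128 107 109
 109 103]
205 [ 60  59  60  57  58  59  59  57  57  63  90 127 148 145 133 123 106  90
  83  84]
20 234 287
100 233 283
210 232 277
```

Scaled: -0.025 m is -0.4, 0.001 m is 0.016.

```bash
echo '[[[0, 0, -0.4, 0, 0], [0, 0.016, 0, 0, 0]]]' > next.json && python3 shift.py next.json; echo '[[[0, 0, 0.192, 0, 0], [0, 0, 0.256, 0, 0]]]' > next.json && python3 shift.py next.json; echo '[[[0, 0, 0, 0, 0], [0, 0, 0, 0, 0]]]' > next.json && python3 shift.py next.json; python3 - <<'E'
from h import *
im=np.ascontiguousarray(imaging.get_image('top')[:,:,::-1]);V=im[:,:,2]
cv2.imwrite('pics/t7.png',im)
for r in(173,174,175): print(V[r,158:176])
for cc in(195,205): print(cc,V[160:180,cc])
w=imaging.get_image('wrist')[:,:,::-1]
H,S,V=cv2.split(cv2.cvtColor(w,cv2.COLOR_BGR2HSV))
m=(S>100)&(V>120)&(H<25)
for r in(20,100,210): x=np.where(m[r,150:350])[0]+150; print(r,x.min(),x.max())
E
```

```text
clock: 10.78
ee_pos: [0.4461, 0.0047, 0.0116]
eef_rot: [0.06, 0.998, 0.0, -0.0]
wrist_force: [0.2, 0.6, -3.3]
grip_width: 0.0195
grip_force: 59.9
clock: 11.02
ee_pos: [0.4455, 0.0287, 0.0109]
eef_rot: [0.062, 0.998, -0.003, -0.003]
wrist_force: [-18.3, -43.7, 12.0]
grip_width: 0.0202
grip_force: 63.5
clock: 11.28
ee_pos: [0.4457, 0.0278, 0.0108]
eef_rot: [0.063, 0.998, -0.003, -0.003]
wrist_force: [-9.9, -23.8, 5.5]
grip_width: 0.0202
grip_force: 60.5
[ 59  59  59  58  59  63  82 102 110 112 114 112 104 100  95  94  93  95]
[ 60  58  59  59  59  64  80 104 112 116 119 117 114 113 111 109 111 115]
[ 60  58  60  59  57  61  74  90 102 111 116 115 112 114 114 115 115 118]
195 [ 59  58  59  59  59  57  58  58  70 106 158 189 198 190 164 125 108 108
 104  97]
205 [ 59  58  58  58  58  57  59  58  57  61  81 112 135 136 133 121 105  90
  83  82]
20 245 298
100 241 291
210 234 280
```

The wedge's thin end stayed at column 164.2 through the last tap, and only the mallet twisted slightly. So the wedge is at its stop, as predicted for home. I withdraw and lay the mallet down.

Scaled: -0.04 m is -0.64, -0.03 m is -0.48.

```bash
echo '[[[0, 0, -0.24, 0, 0], [0, 0, -0.48, 0, 0], [0, 0, -0.64, 0, 0], [0, 0, -0.64, 0, 0], [0, 0, -0.48, 0, 0], [0, 0, 0, 0, 0]]]' > next.json && python3 shift.py next.json; echo '[[[0, 0, 0, 0.016, 0], [0, 0, 0, 0.016, 0], [0, 0, 0, 0, 0]]]' > next.json && python3 shift.py next.json; echo '[[[0, 0, 0, 0.016, 0], [0, 0, 0, 0, 0]]]' > next.json && python3 shift.py next.json
```

```text
clock: 12.12
ee_pos: [0.4318, -0.1223, 0.0118]
eef_rot: [0.06, 0.998, -0.0, 0.0]
wrist_force: [0.0, 1.8, -3.4]
grip_width: 0.02
grip_force: 59.0
clock: 12.5
ee_pos: [0.4313, -0.1206, 0.0095]
eef_rot: [0.058, 0.998, 0.0, -0.0]
wrist_force: [-0.7, -0.3, -3.4]
grip_width: 0.0197
grip_force: 59.0
clock: 12.75
ee_pos: [0.4311, -0.1215, 0.0086]
eef_rot: [0.059, 0.998, 0.0, -0.0]
wrist_force: [-0.3, 0.4, -3.7]
grip_width: 0.0199
grip_force: 59.0
```

Scaled: 0.001 m is 0.016.

```bash
echo '[[[0, 0, 0, 0.016, 0], [0, 0, 0, 0, 0]]]' > next.json && python3 shift.py next.json; echo '[[[0, 0, 0, 0.008, 0], [0, 0, 0, 0, 0]]]' > next.json && python3 shift.py next.json
```

```text
clock: 13.0
ee_pos: [0.431, -0.1217, 0.0076]
eef_rot: [0.059, 0.998, 0.0, -0.0]
wrist_force: [0.3, 1.1, -3.6]
grip_width: 0.0198
grip_force: 59.0
clock: 13.25
ee_pos: [0.431, -0.1218, 0.0073]
eef_rot: [0.059, 0.998, 0.0, 0.0]
wrist_force: [-1.6, 0.6, 2.7]
grip_width: 0.02
grip_force: 59.0
```

Scaled: -0.06 m is -0.96, -0.05 m is -0.8.

```bash
echo '[[[0, 0, 0, 0, 0], [0, 0, 0, 0, 0]]]' > next.json && python3 shift.py next.json 5; echo '[[[0.03, 0, 0, 0, 0], [0.05, 0, 0, 0, 0], [0.07, 0, 0, 0, 0], [0.08, 0, 0, 0, 0], [0.08, 0, 0, 0, 0]]]' > next.json && python3 shift.py next.json; echo '[[[0.08, 0, 0, -0.32, 0], [0.08, 0, 0, -0.64, 0], [0.08, 0, 0, -0.8, 0], [0.08, 0, -0.64, -0.64, 0], [0.08, 0.16, -0.96, 0, 0], [0.08, 0.16, -0.96, 0, 0], [0.08, 0.16, -0.96, 0, 0], [0.08, 0, 0, 0, 0]]]' > next.json && python3 shift.py next.json; python3 - <<'E'
from h import *
im=np.ascontiguousarray(imaging.get_image('top')[:,:,::-1])
s=imaging.get_image('scene')[:,:,::-1];cv2.imwrite('pics/t8.png',im)
cv2.imwrite('pics/v8.png',np.hstack([cv2.resize(im[130:250,150:310],(400,300)),cv2.resize(s[120:300,190:430],(400,300))]))
V=im[:,:,2]
for r in(173,174,175): print(V[r,158:176])
for cc in(195,205): print(cc,V[160:180,cc])
E
```

```text
clock: 13.5
ee_pos: [0.4311, -0.1219, 0.0072]
eef_rot: [0.059, 0.998, -0.0, 0.0]
wrist_force: [-2.2, 0.0, 2.4]
grip_width: 0.0202
grip_force: 5.0
clock: 14.12
ee_pos: [0.4311, -0.1217, 0.0071]
eef_rot: [0.059, 0.998, 0.0, -0.0]
wrist_force: [0.6, 0.0, 0.6]
grip_width: 0.0665
grip_force: 0.0
clock: 15.12
ee_pos: [0.3724, -0.3415, 0.1575]
eef_rot: [0.064, 0.998, -0.001, -0.0]
wrist_force: [0.8, 0.4, -0.7]
grip_width: 0.0798
grip_force: 0.0
[ 62  60  60  59  58  63  82 103 109 113 114 111 106  99  96  95  94  97]
[ 60  61  59  61  60  61  83 102 113 114 116 116 114 113 110 110 112 114]
[ 59  61  59  58  59  62  77  92 101 105 110 112 113 115 115 116 118 120]
195 [ 58  60  60  60  60  60  57  60  72 108 157 190 197 189 165 128 110 116
 118 120]
205 [ 60  59  61  61  61  61  60  60  61  67  97 144 182 193 191 175 147 120
 111 115]
```

View pics/v8.png

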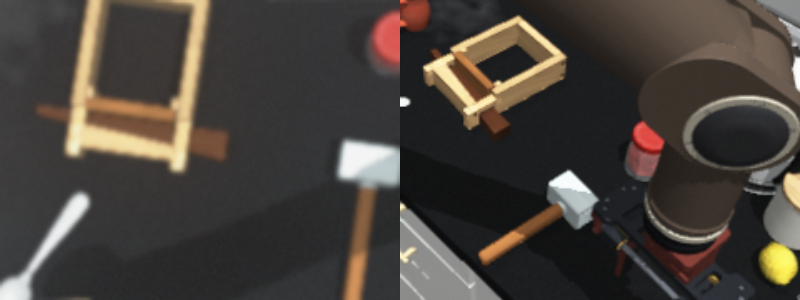

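The frame is shut, with the wedge standing out about equally on both sides (thin end column 164, thick end column 241). The mallet lies flat and clear of frame and wedge.

```bash
python3 -c "
from plant import manip, imaging, ticket
print(ticket.job_done())"
```

```text
the job is handed in; nothing more can be done
None
```

I handed the job in without seeing a verdict: the wedge stopped advancing about 2 mm short of home (by camera), the end board looks shut, and the mallet lies flat and clear; the force holding the board was not measured.

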